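# Set the roof vent lever and open the drying cabinet

## Task

Air the drying cabinet. Stand the small jar that blocks its door upright on the cork mat, wholly on it, and throw the lever on the roof out of its rest into the notch marked by the cone-shaped stud (lift, swing, let it drop fully in); only when both are done, swing the door wide open by its handle, about square to the front, and leave it so. Leave everything else where it stands.

Things in the scene. Friction and masses are not known exactly. Their poses are not given: they have to be found in the camera images.
- cabinet: Bench-top drying cabinet, white painted, 220 deep (its x) x 240 wide (its y) x 200 mm high, fixed. Origin at the centre of its underside on the table; its -x axis points out of the front (door side), z up. Its flat roof is at z = 200 mm. Any tool that stands over the roof must clear the lever (black grip top at 250 mm) and the pot.
- door (a joint): Opening angle of the door (rad): 0 shut, grows as it opens outward, stop at 1.8. No latch; light friction (about 1 N at the handle), stays where it is left. Door panel 220 wide x 185 high x 15 mm, hinged about a vertical axis at the front edge on the cabinet's -y side, so that the free edge swings in front of the cabinet, counter-clockwise seen from above, within 225 mm of the hinge.
- door_hinge (a point): A point on the door's vertical hinge axis, at cabinet (-110, -110) mm and handle-grip height (z = 168 mm). When open by an angle a, the handle point is its shut place turned by a, counter-clockwise seen from above, about this axis.
- door_handle (a point): Grip point on the vertical part of the door's steel bar handle: round bar 12 mm thick, 35 mm out from the door's outer face and 195 mm from the hinge; the bar runs from z = 92 to 186 mm, this point is at z = 168 mm. It can be pinched from above, fingers closing along the door's width. Its x, y axes turn with the door: y runs along the door from hinge to free edge, -x points out of the face.
- vent_turn (a joint): Swing of the roof vent lever about its vertical pivot (rad), positive counter-clockwise from above, 0 = lever points straight to the cabinet's front (-x). The lever points along cabinet (-cos q, -sin q). Notches at -0.95, -0.60, 0.60 and 0.95; between -0.31 and 0.31 lies a wide toothless rest where it starts. Play in a notch about 0.03 rad; swings freely when lifted; teeth stop it when down.
- vent_lift (a joint): Upward tilt of the lever at its pivot (rad): 0 = down (in the rest or fully in a notch), up to 0.35. A light spring and its weight press it down (about 3 N at the grip). It clears the 16 mm high teeth above about 0.15 rad (21 mm of lift at the grip point); resting on top of a tooth it reads about 0.10.
- vent_pivot (a point): Point on the lever's vertical pivot axis at the lever's height, at cabinet (50, 0, 238) mm.
- vent_grip (a point): Grip point of the lever, 138 mm from the pivot, z = 238 mm when down: middle of a black plastic bar 50 mm long (along the lever), 16 mm wide, 24 mm high, with free space beside and 26 mm below it. Pinch from above with the fingers closing across the lever; lift, swing round the pivot, lower.
- vent_dog (a point): Point on the lever 118 mm from the pivot: it stands right above a notch's stud when the lever is in that notch.
- cone: The stud that marks the wanted notch: dark steel cone, 26 mm wide and 16 mm high, fixed on the roof 118 mm from the pivot in line with its notch. It stands at one of the four notches, a different one each time. Origin at its underside.
- flat_a: Flat dark steel screw head, 10 mm wide, 3 mm high, beside an unwanted notch.
- flat_b: As flat_a, at another unwanted notch.
- flat_c: As flat_a, at the third unwanted notch.
- jar: The small white plastic jar with a black cap that stands on the table before the cabinet, in the way of the door, its centre 105 to 160 mm out from the door: 56 mm across, 85 mm high, about 110 to 220 g. Origin at the centre of its underside.
- mat: Square cork mat fixed on the table, 140 x 140 mm, 4 mm thick, origin at the centre of its underside, sides along its x and y.
- big_jar: Bystander: bigger white jar with a black cap, 72 mm across, 100 mm high, beside the cabinet. Origin at the centre of its underside.
- bottle: Bystander: tall white bottle, 64 mm across, 190 mm high, behind the cabinet. Origin at the centre of its underside.
- pot: Bystander: little pot with a black cap, 40 mm across, 45 mm high, standing loose on the cabinet's roof behind the lever. Origin at the centre of its underside.
- fragment: Bystander: piece of painted wall plaster lying on the table, about 110 x 70 mm, 28 mm thick. Origin at its underside.
Not all that is in view belongs to the job. What is shaped like the jar but blue or yellow is not meant. There is more than one size of the mat; the one meant has the size given above.

How it is judged (in metres and radians):
On the way, in this order (a step that is already met when the one before it is completed fails the run):
1. the jar stands upright on the mat and the lever is down in the notch at the cone stud, while the door is still shut (x of jar in the frame of mat between -0.05 and 0.05 m and y of jar in the frame of mat between -0.05 and 0.05 m and height (world z) of jar below 0.012 m and angle between jar's own z axis and vertical below 0.15 rad and linear speed of jar below 0.05 m/s and horizontal distance between vent_dog and cone below 0.014 m and value of joint vent_lift below 0.04 rad and value of joint door below 0.1 rad), for 0.2 s.
2. the door is swung wide open, the jar and the lever still in place (x of jar in the frame of mat between -0.05 and 0.05 m and y of jar in the frame of mat between -0.05 and 0.05 m and height (world z) of jar below 0.012 m and angle between jar's own z axis and vertical below 0.15 rad and linear speed of jar below 0.05 m/s and horizontal distance between vent_dog and cone below 0.014 m and value of joint vent_lift below 0.04 rad and value of joint door above 1.3 rad), for 0.2 s.
At the end, for the whole second after the job is handed in: Jar upright (0.15 rad), at rest, centre within 50 mm of the mat centre along both sides; lever down (lift under 0.04 rad) with its 118 mm point within 14 mm of the cone seen from above; door still, open by more than 1.3 rad; nothing else moved over 30 mm (all of step 2 and velocity of joint door between -0.05 and 0.05 rad/s); the robot touches nothing.
It fails at once if the big jar, tall bottle, roof pot or plaster fragment is moved more than 30 mm (distance of any of big_jar, bottle, pot, fragment from where it was at the start of the episode above 0.03 m).
It fails at once if the jar is tipped over (more than 0.6 rad) (angle between jar's own z axis and vertical above 0.6 rad).
It fails at once if the door is opened before the jar is cleared and the lever set (value of joint door above 0.25 rad and not (x of jar in the frame of mat between -0.05 and 0.05 m and y of jar in the frame of mat between -0.05 and 0.05 m and height (world z) of jar below 0.012 m and horizontal distance between vent_dog and cone below 0.014 m and value of joint vent_lift below 0.04 rad)).
It also fails if it takes over 70 s, if anything falls off the work surface, if the arm or the gripper's body presses on something with over 40 N, if the wrist force passes 120 N, or if a joint passes its speed limit or range.

## Robot

A 6-joint arm with a two-finger parallel gripper is mounted at the origin on the work surface. World frame = base frame: x ahead of the robot, y to its left, z up, the work surface at z = 0. Lengths are in mm, angles in rad, forces in N, time in s.
With the tool pointing down it reaches from about 400 to 925 mm from the base axis. Payload 12.5 kg.
Tool frame: the origin (TCP) lies at the centre of the arm's flange, where the gripper is bolted on; the fingertips stand 190 mm ahead of it and the grasp point (between the pads) lies env.grip_point_offset ahead of it (env.grip_point_offset is the distance from the TCP to the grasp point, in mm); z points along the fingers, x is the direction in which the jaws open and shut, and the axes are right-handed (so a half turn about z gives the same grasp; the last joint's range is limited). The gripper opens to 95 mm and grips with 3 to 60 N. Pads are 20 mm wide; open, the fingers measure 119 mm over their backs; the gripper's body (75 mm by 180 mm) begins 59 mm behind the grasp point.
Start: joints at [1.057, 0.491, 1.559, -0, 1.092, -0.106], TCP at [247.846, 573.757, 404.761] pointing down, gripper open.
Joint ranges: [-3.1, 3.1], [-0.84, 2.19], [0.05, 2.79], [-1.13, 4.28], [0.06, 2.93], [-2.69, 2.69]. Speed limits (rad/s): [2.22, 2.22, 2.79, 3.14, 3.14, 3.14].

## Interface

Orientations are given as [roll, pitch, yaw] about the fixed x, y, z axes, in that order (R = Rz(yaw) Ry(pitch) Rx(roll)).
In Python, from cell import state, read_camera, camera_model, job_done, env gives the robot as it stands.
- The arm moves only by the tool arm_command, never from a script. Its argument "steps" is a list of rows, each a list of 6 numbers: the shift along the tool's x, y, z in cm, then the turn, a rotation vector about the tool's x, y, z in degrees. In form: [[dx, dy, dz, rx, ry, rz], ...]. A call has 1 to 12 rows; each row is the pose to reach, as a shift and turn from the pose commanded when the call began, along the tool's axes at that moment; what a row does not reach only later rows make up. A row lasts 1/12 s, in which the tool goes at most 41.7 mm and 7.16 degrees, less where a joint would pass 70% of its speed; a pose out of reach is approached as far as the arm can. A call with a gripper value outside its range is refused whole. "jaw" is the finger opening in cm, from 0 to 9.51, set as the call begins (left out, the last holds). The fingers move at their own pace and stop on an object; the grip force is fixed at half the most. Time passes only in rows, so rows that repeat a pose let the fingers close. It gives the time, the measured TCP pose, the force and the opening at its end, in the units of the state.
- state(): the state, without advancing time (a new reading comes with each control period).
- read_camera(name): name is "scene" or "top"; returns the picture (420x560x3 uint8, red, green, blue); there is no depth.
- camera_model(name): a dict with "K" (3x3 intrinsics, pixels), "k1" (the pictures are not rectified: a ray, as slopes to the right and down, at radius r is drawn at 1 + k1 r^2 times it, then the intrinsics apply), "xyz" and "rotation" of the camera in the world. Camera axes: x right, y up, looking along -z (the intrinsics and any distortion apply to the point x, -y, -z); pixel columns grow to the right and rows downward; lengths in mm; the calibration is good to about 2 mm. A picture is of the moment at which its call begins. camera_model takes no time and is no camera call.
- job_done(): hands the job in, once; it reports no verdict.
The state is a dict: "t": time; "joints": joint angles; "qvel": joint speeds; "tau": joint torques, N m; "eef_pos": TCP position; "tcp_rot": TCP orientation; "ft_force": force on the tool from outside, world axes, zero at the start; "moment": the same for the moment, N m; "opening": opening from 0.0 (shut) to 1.0 (fully open).
Only numpy, scipy, OpenCV 4.12 (cv2) and the standard library are available. Lean on these libraries where they do the work, as an engineer would, in place of code of your own. Each camera call takes 0.05 s, during which the arm holds its last target. There are 200 camera calls.

## Working session

There is one attempt and no reset: what is moved stays moved. The work goes in short steps, Python scripts to look and compute and a tool call to move; the robot and the scene stay as the last step left them, time stands still between calls to the robot, and variables do not carry over. Pictures are saved under pics/ and viewed, about 8 in all and at most 12, crops included, and the job is handed in when it is done.

Besides the shell and the picture viewer there is one more tool, called in YAML: its name, and indented under it one key for each argument. arm_command: Moves the arm, as the interface text tells. Its arguments: {"type":"object","properties":{"steps":{"type":"array"},"jaw":{"type":"number"}},"required":["steps"]}

```bash
mkdir -p pics; ls; cat > h.py <<'E'
import numpy as np, cv2
from cell import state, read_camera, camera_model, job_done, env
def grab(n,f):
    im=read_camera(n); cv2.imwrite('pics/'+f+'.png',im[:,:,::-1]); return im
def px2w(n,u,v,z):
    m=camera_model(n);K=np.array(m['K']);k=m['k1']
    d=np.array([(u-K[0,2])/K[0,0],(v-K[1,2])/K[1,1]]);s=d.copy()
    for _ in range(30): s=d/(1+k*(s@s))
    R=np.array(m['rotation']);c=np.array(m['xyz'])
    r=R@np.array([s[0],-s[1],-1]); return c+r*(z-c[2])/r[2]
def w2px(n,p):
    m=camera_model(n);K=np.array(m['K']);R=np.array(m['rotation'])
    q=R.T@(np.array(p,float)-np.array(m['xyz'])); s=np.array([q[0],-q[1]])/-q[2]
    s=s*(1+m['k1']*(s@s)); return np.array([K[0,0]*s[0]+K[0,2],K[1,1]*s[1]+K[1,2]])
E
python3 - <<'E'
from h import *
grab('scene','s0');grab('top','t0')
for n in('scene','top'): print(camera_model(n))
print(state(),env.grip_point_offset)
E
```

```text
pics
{'K': array([[506.32245231,   0.        , 282.12943617],
       [  0.        , 506.32245231, 202.33114712],
       [  0.        ,   0.        ,   1.        ]]), 'k1': -0.13155789256079534, 'xyz': array([1282.12256814,  760.41010051,  986.41911944]), 'rotation': array([0.90883166, 0.0244573 , 2.33790954])}
{'K': array([[390.07083051,   0.        , 279.33273058],
       [  0.        , 390.07083051, 212.05802888],
       [  0.        ,   0.        ,   1.        ]]), 'k1': -0.07880370354165339, 'xyz': array([ 377.76085031,   10.33052305, 1181.82109771]), 'rotation': array([ 0.17953626,  0.0119375 , -1.57865919])}
{'t': 0.1, 'joints': array([ 1.05737359e+00,  4.91466973e-01,  1.55939977e+00,  8.97184252e-06,
        1.09169133e+00, -1.05598357e-01]), 'qvel': array([ 0.00104341, -0.00057962, -0.00073261, -0.00078427, -0.00128291,
        0.00177424]), 'tau': array([ 2.12230487e-03, -6.13620472e+01, -2.58604664e+01,  6.93428982e-02,
        4.69201547e-02, -8.96909137e-05]), 'eef_pos': array([247.84297467, 573.71928661, 404.23628635]), 'tcp_rot': array([-3.14148298e+00,  9.59202035e-04,  1.16296786e+00]), 'ft_force': array([ 0.81926531,  0.48516498, -0.14164277]), 'moment': array([ 0.02178692, -0.00707944, -0.04553134]), 'opening': 0.9950180676178811} 171.3
```

View images.

```bash
python3 - <<'E'
s=open('h.py').read()
s=s.replace("R=np.array(m['rotation'])","R=Rot.from_euler('xyz',m['rotation']).as_matrix()").replace("import numpy","from scipy.spatial.transform import Rotation as Rot\nimport numpy",1)
open('h.py','w').write(s)
E
python3 - <<'E'
import cv2
for f in('s0','t0'):
    cv2.imwrite(f'pics/{f}b.png',cv2.resize(cv2.imread(f'pics/{f}.png'),(800,600),interpolation=cv2.INTER_CUBIC))
E
```

```text
(no output)
```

View pics/s0b.png

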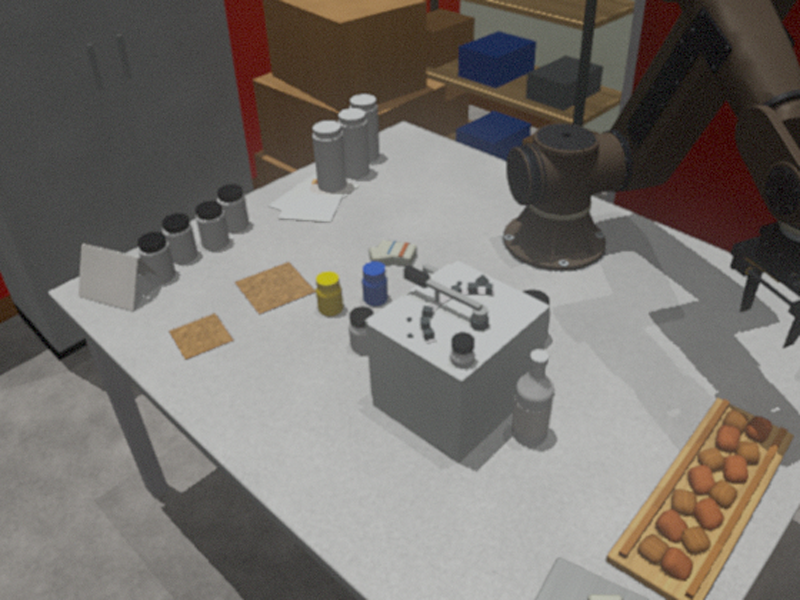

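View pics/t0b.png

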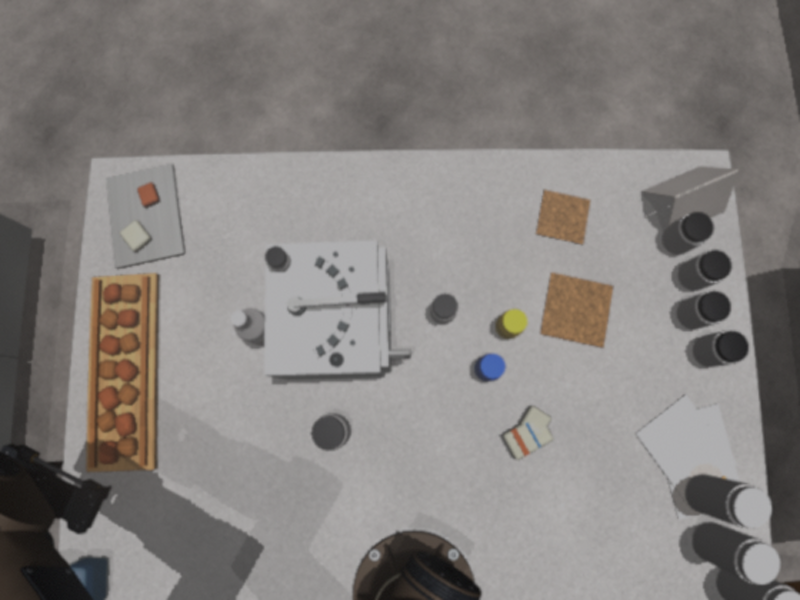

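```bash
python3 - <<'E'
import cv2
a=cv2.imread('pics/t0.png')
c=a[162:272,180:325]
cv2.imwrite('pics/c1.png',cv2.resize(c,None,fx=5.5,fy=5.45,interpolation=cv2.INTER_CUBIC))
c=a[180:270,300:440]
cv2.imwrite('pics/c2.png',cv2.resize(c,None,fx=5,fy=5,interpolation=cv2.INTER_CUBIC))
E
```

```text
(no output)
```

View pics/c1.png

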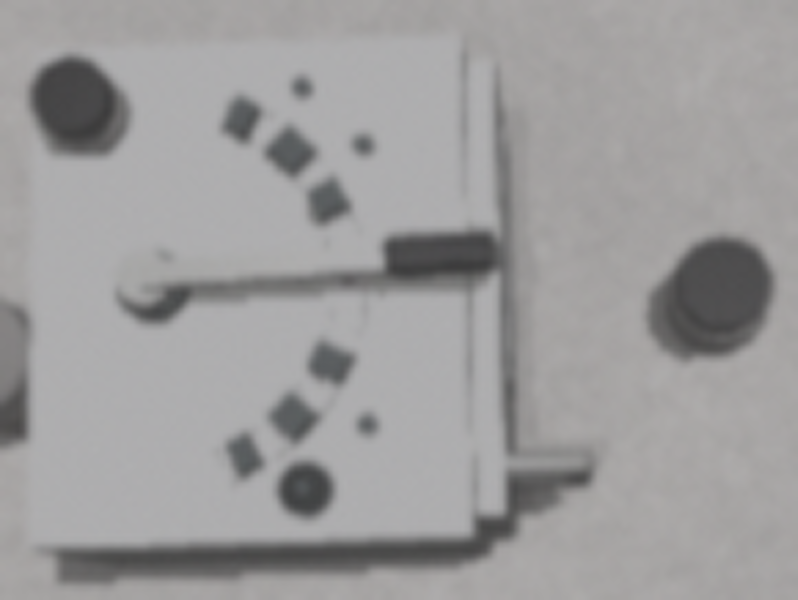

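View pics/c2.png

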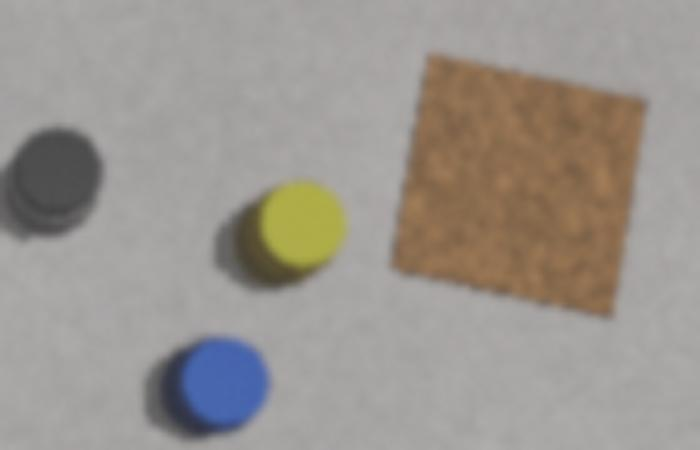

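```bash
python3 - <<'E'
from h import *
a=lambda u,v,z:px2w('top',180+(u+.5)/5.5-.5,162+(v+.5)/5.45-.5,z)
b=lambda u,v,z:px2w('top',300+(u+.5)/5-.5,180+(v+.5)/5-.5,z)
P=lambda s,x:print(s,np.round(x,1))
C=np.array([a(28,40,200),a(462,35,200),a(475,540,200),a(33,550,200)]);P('roof',C)
O=C.mean(0)
for s,p in dict(pot=a(72,100,245),f1=a(302,87,203),f2=a(363,145,203),f3=a(368,425,203),cone=a(305,488,205),pivot=a(150,278,245),grip=a(441,252,250),handle=a(586,461,186),jar=a(723,284,85),yellow=b(302,225,85),blue=b(224,384,85)).items():P(s,p)
M=np.array([b(429,54,4),b(648,100,4),b(612,316,4),b(392,268,4)]);P('mat',M);P('c',M.mean(0))
# fit cabinet pose from features
q=[.95,.6,-.6,-.95]
mod=[(50-118*np.cos(t),-118*np.sin(t)) for t in q]+[(-172.5+.0,85)]
mod[-1]=(-110-15-35,85)
obs=[a(302,87,203),a(363,145,203),a(368,425,203),a(305,488,205),a(588,461,186)]
mod=np.array(mod);obs=np.array(obs)[:,:2]
mc,oc=mod.mean(0),obs.mean(0)
H=(mod-mc).T@(obs-oc);U,S,V=np.linalg.svd(H);R=V.T@U.T
t=oc-R@mc;print('yaw',np.arctan2(R[1,0],R[0,0]),'t',t,'res',np.round(obs-(mod@R.T+t),1))
for s,p in dict(pivot=(50,0),hinge=(-110,-110),handle=(-160,85),grip=(50-138,0)).items():P(s,R@p+t)
for s in -.95,0:P('grip%g'%s,R@(50-138*np.cos(s),-138*np.sin(s))+t)
E
```

```text
roof [[674.  269.  200. ]
 [673.6  60.9 200. ]
 [432.6  55.2 200. ]
 [429.1 258.  200. ]]
pot [631.5 235.8 245. ]
f1 [647.9 136.5 203. ]
f2 [619.  107.3 203. ]
f3 [485.8 104.  203. ]
cone [456.7 132.4 205. ]
pivot [548.3 197.9 245. ]
grip [557.9  67.7 250. ]
handle [469.8   4.1 186. ]
jar [571.3 -68.6  85. ]
yellow [ 538.4 -207.3   85. ]
blue [ 448.8 -159.6   85. ]
mat [[ 656.8 -307.6    4. ]
 [ 626.3 -443.7    4. ]
 [ 492.1 -411.2    4. ]
 [ 523.2 -277.3    4. ]]
c [ 574.6 -359.9    4. ]
yaw 1.5746454808678012 t [552.60519353 155.16487976] res [[-0.8 -0.4]
 [-0.4 -0.7]
 [-0.4 -3.5]
 [-0.  -3.7]
 [ 1.6  8.3]]
pivot [552.4 205.2]
hinge [663.   45.6]
handle [468.2  -5.2]
grip [552.9  67.2]
grip-0.95 [440.5 124.5]
grip0 [552.9  67.2]
```

arm_command:
  steps:
    - [0,0,-4,0,0,6]
    - [0,0,-8,0,0,12]
    - [-2,3,-10,0,0,18]
    - [-5,7,-10,0,0,24]
    - [-7.8,11,-10,0,0,30]
    - [-10.5,14.7,-10,0,0,36]
    - [-13,18.4,-10,0,0,42]
    - [-15.5,22,-10,0,0,48]
    - [-18,25.5,-10,0,0,54]
    - [-20.5,29,-10,0,0,60]
    - [-23,32.6,-10,0,0,64.3]
    - [-25,35.5,-10,0,0,64.3]
  jaw: 5

```text
t: 1.1
eef_pos: [462.9, 221.2, 504.7]
tcp_rot: [-3.142, 0.0, 0.036]
ft_force: [0.2, 0.8, -0.2]
opening: 0.524
```

```bash
cat >> h.py <<'E'
def go(x,y,z,yaw=None):
    s=state();R=Rot.from_euler('xyz',s['tcp_rot']);d=np.array([x,y,z+171.3])-s['eef_pos']
    Rt=Rot.from_euler('xyz',[np.pi,0,s['tcp_rot'][2] if yaw is None else yaw])
    print('grasp',np.round(s['eef_pos']-[0,0,171.3],1),'rpy',np.round(s['tcp_rot'],3),'F',np.round(s['ft_force'],1),'op',round(s['opening'],3),'t',s['t'])
    print('shift cm',np.round(R.inv().apply(d)/10,2),'rot deg',np.round((R.inv()*Rt).as_rotvec(degrees=True),2))
E
python3 -c "
from h import *
go(558,66,329,.04)"
```

```text
grasp [462.9 221.2 333.4] rpy [-3.142  0.     0.036] F [ 0.2  0.8 -0.2] op 0.524 t 1.1
shift cm [ 8.95 15.85  0.44] rot deg [-0.    0.   -0.23]
```

arm_command:
  steps:
    - [2,4,0.4,0,0,-0.2]
    - [4,8,0.4,0,0,-0.2]
    - [6.5,12,0.4,0,0,-0.2]
    - [8.5,15,0.4,0,0,-0.2]
    - [8.95,15.85,1,0,0,-0.2]
    - [8.95,15.85,3,0,0,-0.2]
    - [8.95,15.85,5,0,0,-0.2]
    - [8.95,15.85,5.5,0,0,-0.2]
    - [8.95,15.85,5.5,0,0,-0.2]

```text
t: 1.85
eef_pos: [558.1, 68.7, 448.3]
tcp_rot: [-3.141, 0.003, 0.044]
ft_force: [0.4, -0.6, -0.1]
opening: 0.526
```

```bash
python3 -c "
from h import *
go(558,66,238,.04)
im=grab('scene','s1')
cv2.imwrite('pics/s1c.png',cv2.resize(im[130:290,220:420,::-1],(800,600)[:2] and (750,600),interpolation=cv2.INTER_CUBIC))"
```

```text
grasp [558.1  68.7 277. ] rpy [-3.141e+00  3.000e-03  4.400e-02] F [ 0.4 -0.6 -0.1] op 0.526 t 1.85
shift cm [-0.01  0.27  3.9 ] rot deg [-0.02  0.18  0.25]
```

View pics/s1c.png

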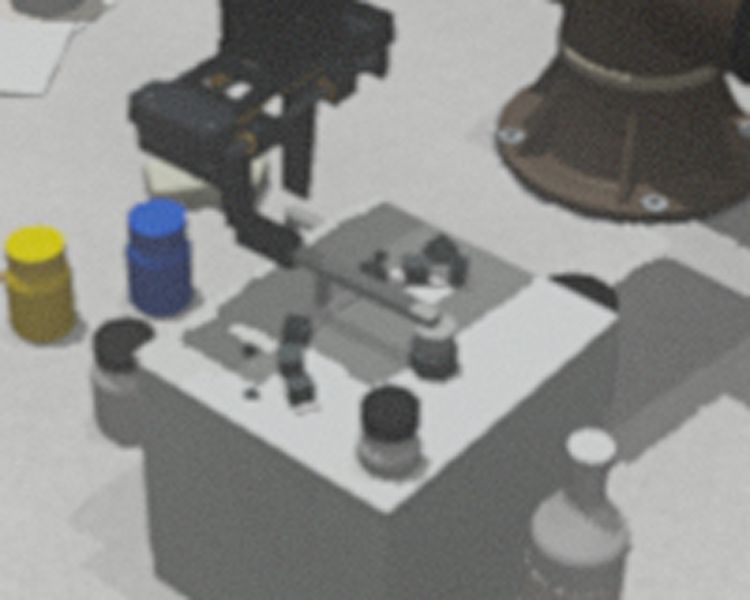

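The fingers straddle the black lever grip (about (265,235) in the crop), and the body's long side lies along the jaw axis. I'll lower and pinch.

arm_command:
  steps:
    - [0,0.2,1.5,0,0,0]
    - [0,0.2,3,0,0,0]
    - [0,0.2,3.9,0,0,0]
    - [0,0.2,3.9,0,0,0]

```text
t: 2.23
eef_pos: [558.2, 66.8, 410.1]
tcp_rot: [-3.141, 0.001, 0.045]
ft_force: [-0.1, -0.8, 0.4]
opening: 0.525
```

arm_command:
  steps:
    - [0,0,0,0,0,0]
    - [0,0,0,0,0,0]
    - [0,0,0,0,0,0]
    - [0,0,0,0,0,0]
    - [0,0,0,0,0,0]
    - [0,0,0,0,0,0]
  jaw: 0.5

```text
t: 2.73
eef_pos: [558.3, 66.4, 411.0]
tcp_rot: [-3.142, -0.0, 0.044]
ft_force: [-1.9, -0.4, 0.9]
opening: 0.17
```

```bash
python3 - <<'E'
from h import *
s=state();p=s['eef_pos'];R=Rot.from_euler('xyz',s['tcp_rot']);piv=np.array([552.4,203])
f0=np.arctan2(p[0]-piv[0],piv[1]-p[1]);r=np.hypot(*(p[:2]-piv));print(f0,r)
for f in np.linspace(f0,-.942,11)[1:]:
    d=np.array([piv[0]+r*.985*np.sin(f)-p[0],piv[1]-r*.985*np.cos(f)-p[1],0]);print(np.round(R.inv().apply(d)[:2]/10,2),np.round(np.degrees(f0-f),1))
f=-.942;d=np.array([piv[0]+r*np.sin(f)-p[0],piv[1]-r*np.cos(f)-p[1],0]);print('down',R.inv().apply(d)/10)
E
```

```text
0.04330672760696592 136.69814516590043
[-1.32 -0.27] 5.6
[-2.64 -0.47] 11.3
[-3.92 -0.79] 16.9
[-5.17 -1.24] 22.6
[-6.37 -1.81] 28.2
[-7.5 -2.5] 33.9
[-8.56 -3.29] 39.5
[-9.54 -4.19] 45.2
[-10.43  -5.17] 50.8
[-11.22  -6.24] 56.5
down [-1.13870587e+01 -6.12681183e+00 -4.76691874e-03]
```

arm_command:
  steps:
    - [0,0,-0.7,0,0,0]
    - [0,0,-1.4,0,0,0]
    - [0,0,-2.1,0,0,0]
    - [0,-0.1,-2.8,0,0,0]
    - [0,-0.1,-2.8,0,0,0]
    - [0,-0.1,-2.8,0,0,0]

```text
t: 3.23
eef_pos: [558.0, 67.8, 439.3]
tcp_rot: [-3.141, 0.0, 0.045]
ft_force: [-2.3, 5.0, -3.5]
opening: 0.168
```

arm_command:
  steps:
    - [-1.3,-0.15,0,0,0,5.6]
    - [-2.65,-0.37,0,0,0,11.3]
    - [-3.9,-0.7,0,0,0,16.9]
    - [-5.2,-1.15,0,0,0,22.6]
    - [-6.4,-1.7,0,0,0,28.2]
    - [-7.5,-2.4,0,0,0,33.9]
    - [-8.55,-3.2,0,0,0,39.5]
    - [-9.55,-4.1,0,0,0,45.2]
    - [-10.4,-5.1,0,0,0,50.8]
    - [-11.2,-6.15,0,0,0,56.5]
    - [-11.2,-6.15,0,0,0,56.5]
    - [-11.2,-6.15,0,0,0,56.5]

```text
t: 4.23
eef_pos: [442.0, 123.9, 439.0]
tcp_rot: [3.137, 0.001, -0.941]
ft_force: [-13.3, -7.1, 1.1]
opening: 0.165
```

```bash
python3 -c "
from h import *
s=state();go(440.9,122.7,238)
p=s['eef_pos'];print(np.arctan2(p[0]-552.4,203-p[1]))"
```

```text
grasp [442.  123.9 267.7] rpy [ 3.137e+00  1.000e-03 -9.410e-01] F [-13.3  -7.1   1.1] op 0.165 t 4.2333
shift cm [0.03 0.15 2.97] rot deg [0.27 0.06 0.  ]
-0.9487488108185438
```

arm_command:
  steps:
    - [0,0.1,0.8,0,0,0]
    - [0,0.15,1.6,0,0,0]
    - [0,0.2,2.3,0,0,0]
    - [0,0.2,2.8,0,0,0]
    - [0,0.2,2.9,0,0,0]
    - [0,0.2,2.9,0,0,0]

```text
t: 4.73
eef_pos: [441.5, 122.5, 410.6]
tcp_rot: [3.14, 0.0, -0.941]
ft_force: [-9.2, -1.8, 10.4]
opening: 0.167
```

arm_command:
  steps:
    - [0,0,0,0,0,0]
    - [0,0,0,0,0,0]
    - [0,0,0,0,0,0]
    - [0,0,0,0,0,0]
    - [0,0,-2,0,0,0]
    - [0,0,-4,0,0,0]
    - [0,0,-7,0,0,0]
    - [0,0,-10,0,0,0]
    - [0,0,-10,0,0,0]
  jaw: 5

```text
t: 5.48
eef_pos: [442.2, 122.8, 514.7]
tcp_rot: [-3.134, -0.004, -0.942]
ft_force: [0.2, 0.1, -0.0]
opening: 0.523
```

```bash
python3 -c "
from h import *
go(571,-68,330,0)"
```

```text
grasp [442.2 122.8 343.4] rpy [-3.134 -0.004 -0.942] F [ 0.2  0.1 -0. ] op 0.523 t 5.4833
shift cm [23.    0.82  1.43] rot deg [ -0.27  -0.4  -53.96]
```

Move above the jar (jaws along world x), then look from the top camera at both jar and lever.

arm_command:
  steps:
    - [3,0.1,0.5,0,0,-7]
    - [6.5,0.2,1,0,0,-14]
    - [10,0.4,1.4,0,0,-21]
    - [13.5,0.5,1.4,0,0,-28]
    - [17,0.6,1.4,0,0,-35]
    - [20,0.7,1.4,0,0,-42]
    - [22,0.8,1.4,0,0,-49]
    - [23,0.8,1.4,0,0,-54]
    - [23,0.8,1.4,-0.3,-0.4,-54]
    - [23,0.8,1.4,-0.3,-0.4,-54]
  jaw: 9.5

```text
t: 6.32
eef_pos: [570.9, -68.1, 495.1]
tcp_rot: [3.14, 0.01, -0.003]
ft_force: [-0.4, -0.1, 0.8]
opening: 0.999
```

```bash
python3 -c "
from h import *
go(571,-68,55,0)
im=grab('scene','s2');t=grab('top','t2')
a=cv2.resize(im[150:280,220:410,::-1],(585,400),interpolation=cv2.INTER_CUBIC)
b=cv2.resize(t[160:275,180:350,::-1],(591,400),interpolation=cv2.INTER_CUBIC)
cv2.imwrite('pics/c2.png',cv2.resize(np.hstack([a,b]),(800,272)))"
```

```text
grasp [570.9 -68.1 323.8] rpy [ 3.14e+00  1.00e-02 -3.00e-03] F [-0.4 -0.1  0.8] op 0.999 t 6.3167
shift cm [ 0.27 -0.05 26.88] rot deg [ 0.07  0.56 -0.18]
```

View pics/c2.png

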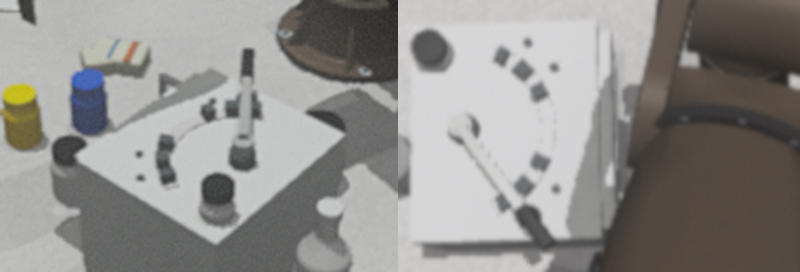

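arm_command:
  steps:
    - [0.1,0,3,0,0.5,0]
    - [0.2,0,7,0,0.5,0]
    - [0.3,0,11,0,0.5,0]
    - [0.3,0,15,0,0.5,0]
    - [0.3,0,18,0,0.5,0]
    - [0.3,0,20,0,0.5,0]
    - [0.3,0,22,0,0.5,0]
    - [0.3,0,24,0,0.5,0]
    - [0.3,0,25.5,0,0.5,0]
    - [0.3,0,26.6,0,0.5,0]
    - [0.3,0,26.9,0,0.5,0]
    - [0.3,0,26.9,0,0.5,0]

```text
t: 7.42
eef_pos: [571.6, -67.9, 226.5]
tcp_rot: [3.14, 0.0, 0.0]
ft_force: [-0.8, 0.8, 0.1]
opening: 1.002
```

arm_command:
  steps:
    - [0,0,0,0,0,0]
    - [0,0,0,0,0,0]
    - [0,0,0,0,0,0]
    - [0,0,0,0,0,0]
    - [0,0,0,0,0,0]
    - [0,0,0,0,0,0]
    - [0,0,0,0,0,0]
  jaw: 4

```text
t: 8.0
eef_pos: [571.7, -68.4, 226.9]
tcp_rot: [3.14, -0.001, 0.001]
ft_force: [-0.2, -0.3, 2.1]
opening: 0.583
```

arm_command:
  steps:
    - [0,0,-1.5,0,0,0]
    - [0,0,-4,0,0,0]
    - [0,0,-7,0,0,0]
    - [0,0,-10,0,0,0]
    - [0,0.5,-12,0,0,0]
    - [0.1,2.5,-12,0,0,0]
    - [0.2,5.5,-12,0,0,0]
    - [0.3,8.5,-12,0,0,0]
    - [0.3,11.5,-12,0,0,0]
    - [0.3,14.5,-12,0,0,0]
    - [0.3,17.5,-12,0,0,0]
    - [0.3,20.5,-12,0,0,0]

```text
t: 9.0
eef_pos: [574.4, -274.6, 346.8]
tcp_rot: [3.141, -0.0, 0.0]
ft_force: [0.4, 0.6, -1.7]
opening: 0.581
```

```bash
python3 -c "
from h import *
go(575,-360,60,0)"
```

```text
grasp [ 574.4 -274.6  175.5] rpy [ 3.141 -0.     0.   ] F [ 0.4  0.6 -1.7] op 0.581 t 9.0
shift cm [ 0.05  8.52 11.56] rot deg [ 0.06 -0.    0.03]
```

arm_command:
  steps:
    - [0,3,0,0,0,0]
    - [0,5.5,0,0,0,0]
    - [0,7.5,0,0,0,0]
    - [0,8.5,1,0,0,0]
    - [0,8.5,3.5,0,0,0]
    - [0,8.5,6.5,0,0,0]
    - [0,8.5,8.5,0,0,0]
    - [0,8.5,10,0,0,0]
    - [0,8.5,11,0,0,0]
    - [0,8.5,11.4,0,0,0]
    - [0,8.5,11.55,0,0,0]
    - [0,8.5,11.6,0,0,0]

```text
t: 10.0
eef_pos: [575.0, -358.2, 231.4]
tcp_rot: [3.14, -0.001, 0.001]
ft_force: [0.1, -0.1, -0.9]
opening: 0.579
```

arm_command:
  steps:
    - [0,0,0,0,0,0]
    - [0,0,0,0,0,0]

```text
t: 10.17
eef_pos: [575.0, -358.3, 231.8]
tcp_rot: [3.139, -0.001, 0.001]
ft_force: [-0.2, 0.6, -1.8]
opening: 0.583
```

arm_command:
  steps:
    - [0,0,0.08,0,0,0]
    - [0,0,0.08,0,0,0]
    - [0,0,0.08,0,0,0]

```text
t: 10.42
eef_pos: [575.0, -358.4, 230.9]
tcp_rot: [3.14, -0.001, 0.001]
ft_force: [-0.2, 0.8, 2.0]
opening: 0.582
```

arm_command:
  steps:
    - [0,0,0,0,0,0]
    - [0,0,0,0,0,0]
    - [0,0,0,0,0,0]
    - [0,0,0,0,0,0]
    - [0,0,-2,0,0,0]
    - [0,0,-4,0,0,0]
    - [0,0,-7,0,0,0]
    - [0,0,-11,0,0,0]
    - [0,0,-15,0,0,0]
    - [0,0,-19,0,0,0]
    - [0,0,-23,0,0,0]
    - [0,0,-24,0,0,0]
  jaw: 9.5

```text
t: 11.42
eef_pos: [574.5, -357.7, 477.4]
tcp_rot: [3.135, -0.008, 0.001]
ft_force: [0.9, -0.6, 0.3]
opening: 1.001
```

```bash
python3 -c "
from h import *
go(470,5,300,0)"
```

```text
grasp [ 574.5 -357.7  306.1] rpy [ 3.135e+00 -8.000e-03  1.000e-03] F [ 0.9 -0.6  0.3] op 1.001 t 11.4167
shift cm [-10.43 -36.28   0.28] rot deg [ 0.39 -0.44  0.04]
```

```bash
python3 -c "
from h import *
im=grab('scene','s3');t=grab('top','t3')
a=cv2.resize(im[150:280,110:410,::-1],None,fx=2.66,fy=2.66,interpolation=cv2.INTER_CUBIC)[:,:798]
b=cv2.resize(t[200:260,210:370,::-1],None,fx=4.99,fy=4.2,interpolation=cv2.INTER_CUBIC)[:,:798]
print(a.shape,b.shape)
cv2.imwrite('pics/c3.png',np.vstack([a,b]))"
```

```text
(346, 798, 3) (252, 798, 3)
```

View pics/c3.png

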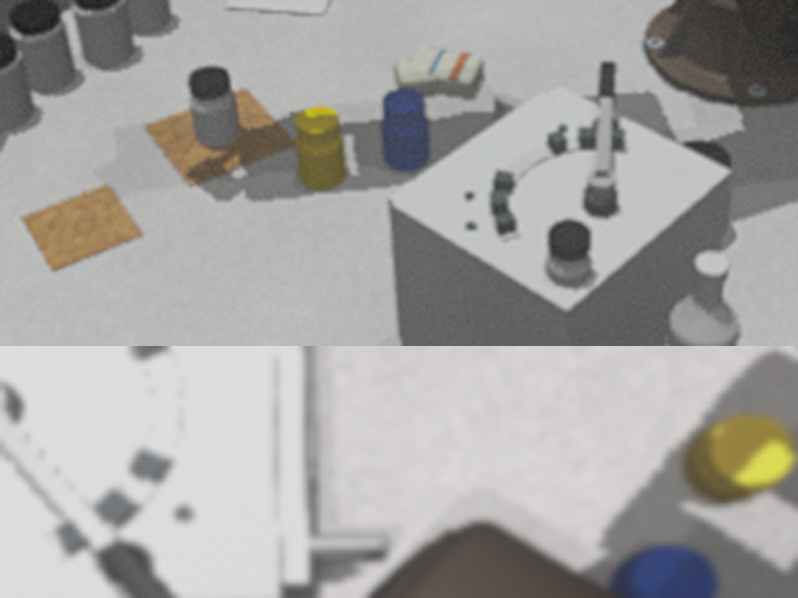

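The jar stands upright at the mat's centre (crop (214,110)), and the lever is lying in the cone's notch. Now the handle.

arm_command:
  steps:
    - [-1,-3.5,0,0,0,0]
    - [-2,-7.2,0,0,0,0]
    - [-3.1,-11,0,0,0,0]
    - [-4.2,-14.7,0,0,0,0]
    - [-5.3,-18.5,0,0,0,0]
    - [-6.4,-22.2,0,0,0,0]
    - [-7.4,-26,0,0,0,0]
    - [-8.5,-29.8,0,0,0,0]
    - [-9.5,-33,0.5,0.4,-0.4,0]
    - [-10.2,-35.5,1,0.4,-0.4,0]
    - [-10.4,-36.3,1,0.4,-0.4,0]
    - [-10.4,-36.3,1,0.4,-0.4,0]
  jaw: 5

```text
t: 12.52
eef_pos: [470.1, 6.2, 458.7]
tcp_rot: [-3.136, 0.009, 0.003]
ft_force: [0.3, -0.4, 0.9]
opening: 0.525
```

```bash
python3 -c "
from h import *
go(470,5,168,0)"
```

```text
grasp [470.1   6.2 287.4] rpy [-3.136e+00  9.000e-03  3.000e-03] F [ 0.3 -0.4  0.9] op 0.525 t 12.5167
shift cm [ 0.09  0.19 11.94] rot deg [-0.34  0.5   0.18]
```

arm_command:
  steps:
    - [0.1,0.2,3,-0.3,0.5,0]
    - [0.1,0.2,6,-0.3,0.5,0]
    - [0.1,0.2,8,-0.3,0.5,0]
    - [0.1,0.2,9.5,-0.3,0.5,0]
    - [0.1,0.2,11,-0.3,0.5,0]
    - [0.1,0.2,11.9,-0.3,0.5,0]
    - [0.1,0.2,11.9,-0.3,0.5,0]

```text
t: 13.1
eef_pos: [471.0, 2.6, 338.8]
tcp_rot: [-3.141, 0.001, -0.0]
ft_force: [0.5, -0.8, 0.1]
opening: 0.523
```

arm_command:
  steps:
    - [0,0,0,0,0,0]
    - [0,0,0,0,0,0]
    - [0,0,0,0,0,0]
    - [0,0,0,0,0,0]
    - [0,0,0,0,0,0]
    - [0,0,0,0,0,0]
  jaw: 0.3

```text
t: 13.6
eef_pos: [470.7, 3.6, 341.1]
tcp_rot: [-3.141, -0.003, 0.001]
ft_force: [0.3, -0.7, -0.2]
opening: 0.162
```

```bash
cat > arc.py <<'E'
from h import *
import sys
# door arc from current grip: hinge, end angle step list (deg, from now), tool turns with door
def arc(hx,hy,d,n):
    s=state();p=s['eef_pos'];R=Rot.from_euler('xyz',s['tcp_rot']);h=np.array([hx,hy]);v=p[:2]-h
    print('r',np.hypot(*v),'yaw',s['tcp_rot'][2],'p',p,'F',s['ft_force'],'op',s['opening'],'t',s['t'],'door',np.degrees(np.arctan2(v[1],v[0])-np.arctan2(-37,-195)))
    for k in np.arange(1,n+1)*d:
        a=np.radians(k);w=np.array([[np.cos(a),-np.sin(a)],[np.sin(a),np.cos(a)]])@v
        print(round(k,1),np.round(R.inv().apply(np.append(h+w-p[:2],0))[:2]/10,2),np.round(h+w,0))
arc(*map(float,sys.argv[1:4]),int(sys.argv[4]))
E
python3 arc.py 665 42 4 11
```

```text
r 198.02779885020615 yaw 0.0008114019780740556 p [470.72217645   3.64460409 341.10469087] F [ 0.27873802 -0.70157095 -0.21589078] op 0.16185432819181975 t 13.6 door 0.42424068169932416
4.0 [0.31 1.35] [474. -10.]
8.0 [0.72 2.67] [478. -23.]
12.0 [1.22 3.96] [483. -36.]
16.0 [1.81 5.21] [489. -48.]
20.0 [2.48 6.42] [496. -60.]
24.0 [3.23 7.57] [503. -72.]
28.0 [4.07 8.68] [511. -83.]
32.0 [4.98 9.72] [521. -93.]
36.0 [ 5.96 10.69] [ 530. -103.]
40.0 [ 7.  11.6] [ 541. -112.]
44.0 [ 8.11 12.43] [ 552. -121.]
```

arm_command:
  steps:
    - [0,0,0,0,0,0]
    - [0,0,0,0,0,0]
    - [0,0,0,0,0,0]

```text
t: 13.85
eef_pos: [470.0, 3.7, 340.9]
tcp_rot: [-3.141, 0.0, 0.001]
ft_force: [-7.0, -0.8, 5.5]
opening: 0.119
```

arm_command:
  steps:
    - [0.3,1.35,0,0,0,-4]
    - [0.7,2.65,0,0,0,-8]
    - [1.2,3.95,0,0,0,-12]
    - [1.8,5.2,0,0,0,-16]
    - [2.5,6.4,0,0,0,-20]
    - [3.2,7.55,0,0,0,-24]
    - [4.05,8.7,0,0,0,-28]
    - [5,9.7,0,0,0,-32]
    - [5.95,10.7,0,0,0,-36]
    - [7,11.6,0,0,0,-40]
    - [8.1,12.4,0,0,0,-44]
    - [8.1,12.4,0,0,0,-44]

```text
t: 14.85
eef_pos: [554.2, -120.0, 340.9]
tcp_rot: [3.139, -0.007, 0.772]
ft_force: [10.3, 15.6, 0.6]
opening: 0.118
```

```bash
python3 arc.py 665 42 4 11
```

```text
r 196.29548565235987 yaw 0.7718661083518865 p [ 554.21510988 -120.0451351   340.93886018] F [10.34430817 15.62408102  0.56110964] op 0.11750653525790865 t 14.85 door 44.89709035633584
4.0 [0.32 1.33] [ 566. -127.]
8.0 [0.73 2.64] [ 578. -134.]
12.0 [1.23 3.92] [ 590. -140.]
16.0 [1.82 5.15] [ 603. -144.]
20.0 [2.49 6.35] [ 616. -148.]
24.0 [3.24 7.49] [ 630. -151.]
28.0 [4.08 8.58] [ 643. -153.]
32.0 [4.98 9.61] [ 657. -154.]
36.0 [ 5.96 10.57] [ 671. -154.]
40.0 [ 7.   11.46] [ 684. -153.]
44.0 [ 8.1  12.28] [ 698. -152.]
```

arm_command:
  steps:
    - [0.5,1.3,0,0,0,-4]
    - [0.95,2.6,0,0,0,-8]
    - [1.45,3.85,0,0,0,-12]
    - [2.05,5.1,0,0,0,-16]
    - [2.7,6.25,0,0,0,-20]
    - [3.45,7.4,0,0,0,-24]
    - [4.3,8.45,0,0,0,-28]
    - [5.2,9.5,0,0,0,-32]
    - [6.15,10.4,0,0,0,-36]
    - [7.2,11.3,0,0,0,-40]
    - [8.3,12.1,0,0,0,-44]
    - [8.3,12.1,0,0,0,-44]

```text
t: 15.85
eef_pos: [697.2, -148.9, 341.0]
tcp_rot: [3.138, -0.001, 1.541]
ft_force: [0.6, 2.7, 1.6]
opening: 0.12
```

arm_command:
  steps:
    - [0,0,0,0,0,0]
    - [0,0,0,0,0,0]
    - [0,0,0,0,0,0]
    - [0,0,0,0,0,0]

```text
t: 16.18
eef_pos: [695.1, -149.4, 341.0]
tcp_rot: [3.14, -0.001, 1.536]
ft_force: [-0.3, 4.4, -1.4]
opening: 0.122
```

```bash
python3 arc.py 665 42 4 1
```

```text
r 193.75727852635927 yaw 1.5355213705167785 p [ 695.12519834 -149.40103293  340.9999945 ] F [-0.33903199  4.35698868 -1.35952881] op 0.12227712084530724 t 16.1833 door 88.20079378189897
4.0 [0.3  1.32] [ 708. -147.]
```

Door at about 88°. Open a little, retract straight up, then look.

arm_command:
  steps:
    - [0,0,0,0,0,0]
    - [0,0,0,0,0,0]
    - [0,0,0,0,0,0]
    - [0,0,0,0,0,0]
    - [0,0,0,0,0,0]
    - [0,0,-2,0,0,0]
    - [0,0,-5,0,0,0]
    - [0,0,-8,0,0,0]
    - [0,0,-12,0,0,0]
    - [0,0,-15,0,0,0]
    - [0,0,-15,0,0,0]
    - [0,0,-15,0,0,0]
  jaw: 5

```text
t: 17.18
eef_pos: [694.9, -149.7, 493.2]
tcp_rot: [3.136, 0.001, 1.536]
ft_force: [0.0, -0.5, -0.8]
opening: 0.526
```

```bash
python3 -c "
from h import *
im=grab('scene','s4');t=grab('top','t4')
a=cv2.resize(im[130:300,100:420,::-1],None,fx=2,fy=2,interpolation=cv2.INTER_CUBIC)
b=cv2.resize(t[140:270,150:470,::-1],None,fx=2,fy=2,interpolation=cv2.INTER_CUBIC)
cv2.imwrite('pics/c4.png',np.vstack([a,b]));go(500,-300,300)"
```

```text
grasp [ 695.2 -149.7  318.8] rpy [ 3.141e+00 -1.000e-03  1.536e+00] F [0.2 0.2 0.1] op 0.526 t 17.2833
shift cm [-15.69 -18.99   1.85] rot deg [ 0.04 -0.04 -0.  ]
```

View pics/c4.png

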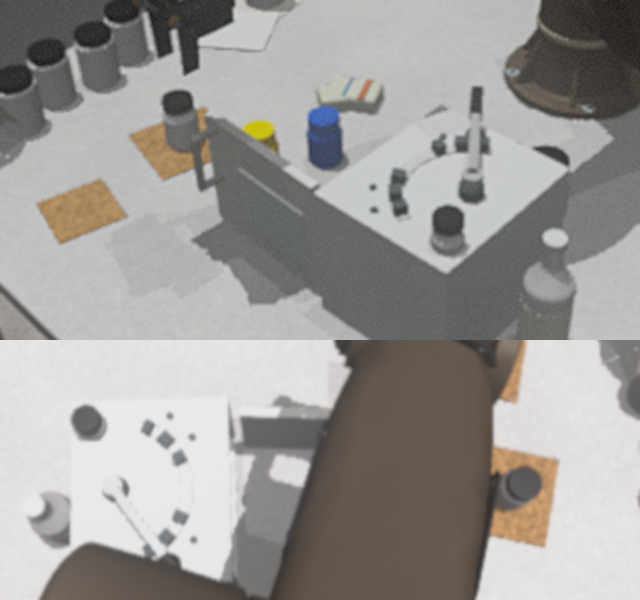

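```bash
python3 -c "
from h import *
for z in (0,14):
  print(z,[np.round((w2px('scene',p)-[100,130])*2,1) for p in ((440.5,122.5,250+z),(420,108,250+z*1.15))])"
```

```text
0 [array([477.3,  92.2]), array([478.5,  81.1])]
14 [array([477.7,  83.1]), array([479. ,  70.7])]
```

```bash
python3 -c "
from h import *
s=state();print(s['t'],np.abs(s['qvel']).max());print(job_done())"
```

```text
17.2833 0.016368644289533132
the job is handed in; nothing more can be done
None
```

The job is handed in at t = 17.3 s, in the required order; `job_done` gives no verdict, so the results below are from my own checks.

- **Lever:** I lifted it, swung it to the cone's notch (about -0.95, on the robot's side) and lowered it. At release the tool height matched the height in the rest to within 0.5 mm. In the last picture the grip sits where "down" predicts, not "on a tooth".
- **Jar:** I carried it over the yellow jar and set it on the mat. The pictures show it upright, and the gripper released it within about 2 mm of the measured mat centre.
- **Door:** I swung it open by the handle after the other two were done, to about 88° (1.54 rad) from the gripper's position. After release the door still looks about square to the front.
- **Bystanders and arm:** The pot, bottle and fragment look unmoved in the last pictures. The big jar was only partly in view there. The gripper stood about 150 mm above the handle, touching nothing, with wrist force near zero.
- **One disagreement:** My first fit put the handle about 9 mm further out than I saw it. I used the position seen in the picture, and the grip was good.

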